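# Hang the ladle on the pot's rim

### The arm

A 6-joint arm with a two-finger parallel gripper is mounted at the origin on a cart in front of the work surface, level with it; the furniture and walls round the work are solid. World frame = base frame: x ahead of the robot, y to its left, z up, the work surface at z = 0. Lengths are in mm, angles in rad, forces in N, time in s.
With the tool pointing down it reaches from about 325 to 775 mm from the base axis. Payload 5.5 kg.
Tool frame: the origin (TCP) lies between the finger pads; the fingertips stand 22 mm ahead of it and the grasp point (between the pads) lies 3 mm ahead of it; z points along the fingers, y is the direction in which the jaws open and shut (so a half turn about z gives the same grasp; the last joint's range is limited). The gripper opens to 88 mm and grips with 3 to 60 N. Pads are 20 mm wide; open, the fingers measure 115 mm over their backs; the gripper's body (75 mm by 178 mm) begins 61 mm behind the grasp point.
Start: joints at [-1.224, 0.091, 1.231, -0, 1.82, -0.057], TCP at [235.75, -551.759, 244.631] pointing down, gripper open.
Joint ranges: [-2.87, 2.87], [-0.86, 2.18], [0.17, 2.46], [-1.51, 4.65], [0.06, 2.69], [-2.65, 2.65]. Speed limits (rad/s): [2.57, 2.57, 3.01, 3.14, 3.14, 3.14].

### API

Orientations are given as [roll, pitch, yaw] about the fixed x, y, z axes, in that order (R = Rz(yaw) Ry(pitch) Rx(roll)).
In Python, from station import env, vision gives the robot as it stands.
- The arm moves only by the tool drive_tool, never from a script. Its argument "increments" is one flat list of numbers, 4 for each row, row after row: the shift along the tool's x, y, z in mm, then the turn about the tool's z in degrees. In form: [tx, ty, tz, twist, tx, ty, tz, twist, ...]. A call has 1 to 12 rows; each row shifts and turns the commanded pose from where the row before left it, along the tool's axes as they then stand; what a row does not reach is not made up. A row lasts 1/8 s, in which the tool goes at most 62.5 mm and 10.7 degrees, less where a joint would pass 70% of its speed; a pose out of reach is approached as far as the arm can. A call is refused whole if a number of a shift passes 62.5 or a number of a turn 10.7, either way. A call with a gripper value outside its range is refused whole. "jaw" is the finger opening in mm, from 0 to 87.8, set as the call begins (left out, the last holds). The fingers move at their own pace and stop on an object; the grip force is fixed at half the most. Time passes only in rows, so rows that do not move let the fingers close. It gives the time, the measured TCP pose, the force and the opening at its end, in the units of the state.
- env.read_state(): the state, without advancing time (a new reading comes with each control period).
- vision.read_camera(name): name is "scene" or "top" or "wrist"; returns a dict with "pixels" (480x640x3 uint8, red, green, blue), "fx", "fy", "cx", "cy" (pixels), "eye" and "orientation" of the camera in the world. Camera axes: x right, y down, z forward; pixel columns grow to the right and rows downward; lengths in mm; the calibration is good to about 2 mm. A picture is of the moment at which its call begins. There is no depth.
- env.finish_job(): hands the job in, once; it reports no verdict.
The state is a dict: "t": time; "q": joint angles; "qvel": joint speeds; "joint_efforts": joint torques, N m; "eef_pos": TCP position; "tool_rot": TCP orientation; "contact_force": force on the tool from outside, world axes, zero at the start; "moment": the same for the moment, N m; "grip_width": finger opening in mm.
Only numpy, scipy, OpenCV 4.12 (cv2) and the standard library are available. Lean on these libraries where they do the work, as an engineer would, in place of code of your own. Each camera call takes 0.05 s, during which the arm holds its last target.

### The job

Two small upright ladles stand on the worktop. Take the one with a hook on the back of its handle and hang it on the steel pot: cup inside the pot, hook lowered over the rim before you let go, so that it hangs there by itself off the pot's bottom. Do not shift or tip the pot, and leave the other ladle, the lemon, the salt shaker and the mug where they are.

Things in the scene. Friction and masses are not known exactly. Their poses are not given: they have to be found in the camera images.
- ladle_grip (a point): Centre of the black grip of the ladle WITH the hook: an upright bar 14 (x) by 20 (y) by 70 mm (z), 70 to 140 mm above the cup's underside (this point 105 mm above it). Below it a steel strap, 4 (x) by 16 mm (y), runs down to the back of the cup. Axes: z up, +x towards the hook, cup on the -x side. The hook's flat underside is 41 mm below this point; its gap spans x = +2 to +22 mm from here.
- ladle: The steel ladle with the hook, standing upright on its flat-bottomed cup, 140 mm high, about 0.13 kg. Origin at the centre of the cup's underside, z up, +x towards the hook. Cup 58 mm across, 38 mm high; grip centred 32 mm to +x of the cup's centre; hook 16 mm wide, lip 4 mm thick and reaching 28 mm below the hook's underside.
- hook_tip (a point): Lower tip of the ladle's hook lip, 58.5 mm to +x of the cup's centre, 36 mm above the cup's underside. Same axes as the ladle.
- ladle_cup (a point): Centre of the cup of the ladle with the hook, 19 mm above its underside.
- pot: Open round steel pot standing loose on the worktop beside the hob, 1.6 kg: outer radius 90 mm, wall 4 mm, rim 90 mm above its underside, inner floor 5 mm up. Origin at the centre of its underside, z up. Two dark ear handles at its +y and -y sides, 45 mm up, reaching 126 mm from the axis; no lid. A cooker hood hangs over the hob, left of the pot (x > 0.52, y > 0.24, z > 0.63 m).
- plain_ladle: Bystander: the other ladle, alike in every way but without a hook. Origin at the centre of the underside of its cup, z up, +x from the cup to the handle. The two ladles may stand in either place. A wall shelf hangs over the back of the worktop behind the ladles (x > 0.70, y < 0.08, z > 0.54 m).
- lemon: Bystander: yellow lemon, 78 x 55 x 56 mm, origin under its middle.
- salt: Bystander: salt shaker with grey top, 44 mm across, 90 mm high, origin under its middle.
- mug: Bystander: small white cup with a handle, 62 x 90 x 55 mm, origin under its middle.
Not all that is in view belongs to the job. Leave any green look-alike of the ladle alone.

How it is judged:
By the outcome, as a careful person would: the job done as asked, in the order asked, and still so for the second after the job is handed in, with the robot touching nothing.
It also fails if it takes over 43 s, if anything falls off the work surface, if the arm or the gripper's body presses on something with over 40 N, if the wrist force passes 120 N, or if a joint passes its speed limit or range.

## Working session

There is one attempt and no reset: what is moved stays moved. The work goes in short steps, Python scripts to look and compute and a tool call to move; the robot and the scene stay as the last step left them, time stands still between calls to the robot, and variables do not carry over. Pictures are saved under pics/ and viewed, and the job is handed in when it is done.

Besides the shell and the picture viewer there is one more tool, called after ">>>" by a JSON object that holds its "op" and its "data". drive_tool: Moves the arm, as the interface text tells. Its arguments: {"type":"object","properties":{"increments":{"type":"array","items":{"type":"number"}},"jaw":{"type":"number"}},"required":["increments"]}

```bash
mkdir -p pics; ls
python3 - <<'E'
from station import env, vision
import cv2
s=env.read_state();print(s['t'],s['eef_pos'],s['tool_rot'],s['grip_width'])
for n in ['scene','top','wrist']:
    d=vision.read_camera(n)
    cv2.imwrite(f'pics/{n}0.png',d['pixels'][:,:,::-1])
    print(n,d['fx'],d['fy'],d['cx'],d['cy'],d['eye'],d['orientation'])
E
```

```text
pics
0.0 [ 235.68134815 -551.50031358  243.54740721] [-3.13971346e+00 -1.24988624e-04  4.03822363e-01] 88.23490003753808
scene 593.4382338806832 593.4382338806832 323.58262896084915 238.87132251752726 [  -82.28435265 -1052.71674317  1271.4678074 ] [-2.38930271  0.01057208 -0.66056905]
top 492.6519421103543 492.6519421103543 315.99815677430684 239.7727332887977 [ 458.6023756  -192.4109473  1380.02217564] [-3.06207277  0.00568659 -1.58601633]
wrist 429.53127869821986 429.53127869821986 319.91356301151103 232.86262314952938 [ 306.71009422 -521.86439266  385.63066229] [ 2.85549053e+00  1.68421218e-03 -1.16668072e+00]
```

View pics/scene0.png

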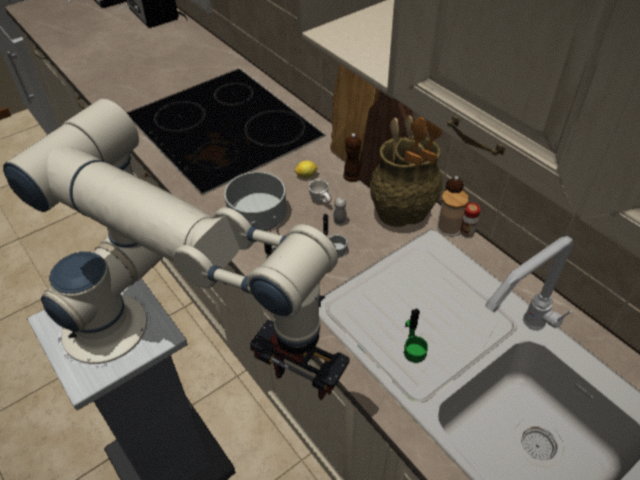

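View pics/top0.png

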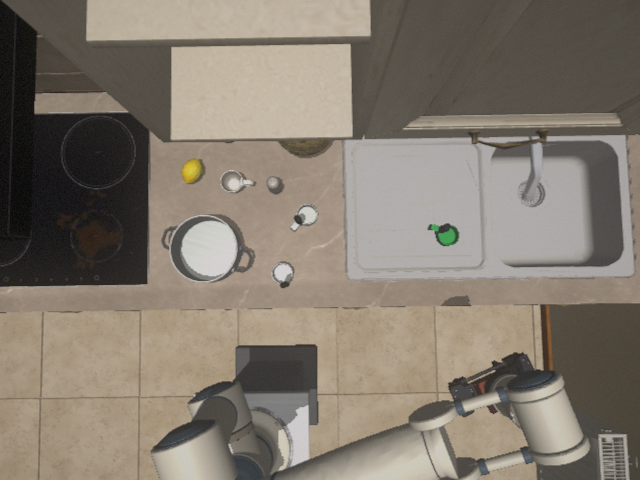

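View pics/wrist0.png

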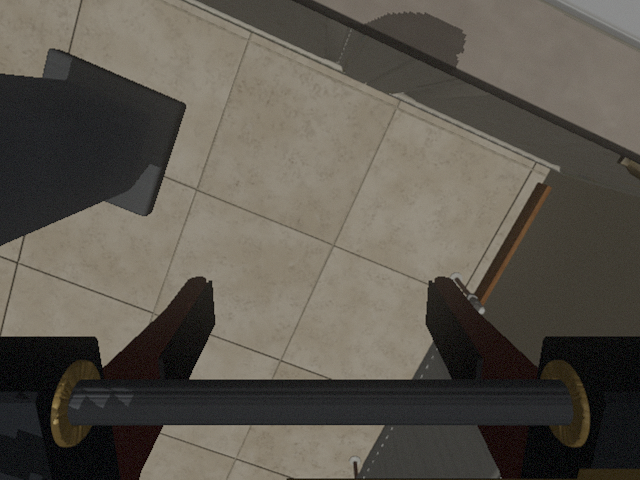

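Run:
```python
import cv2
a=cv2.imread('pics/top0.png')
cv2.imwrite('pics/c1.png',cv2.resize(a[190:300,150:340],None,fx=4,fy=4,interpolation=cv2.INTER_CUBIC))
a=cv2.imread('pics/scene0.png')
cv2.imwrite('pics/c2.png',cv2.resize(a[160:270,210:370],None,fx=5,fy=5,interpolation=cv2.INTER_CUBIC))
```

```text
(no output)
```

View pics/c1.png

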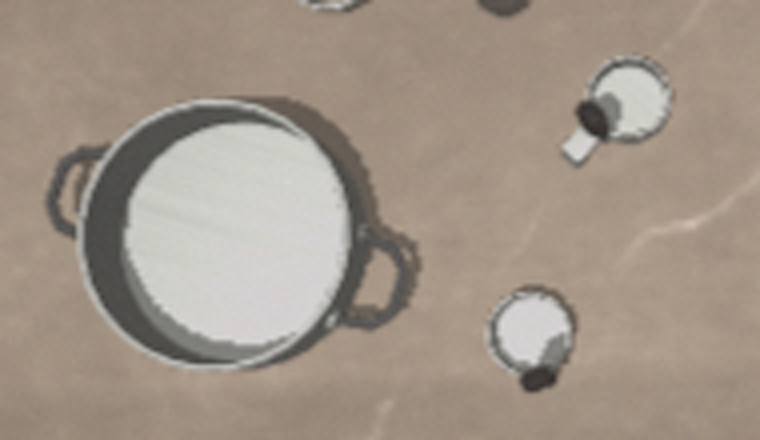

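View pics/c2.png

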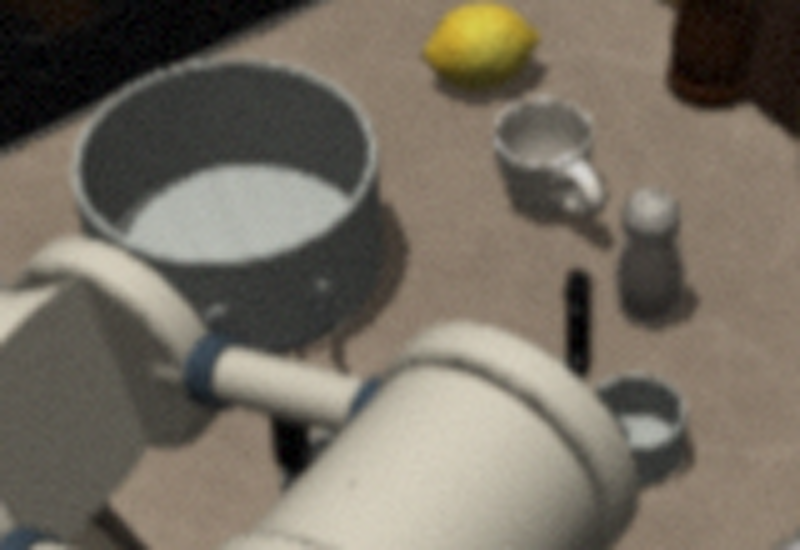

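```bash
cat > h.py <<'E'
import numpy as np, cv2
from scipy.spatial.transform import Rotation as R
def ray(d,u,v):
    r=np.array([(u-d['cx'])/d['fx'],(v-d['cy'])/d['fy'],1.])
    return np.array(d['eye']),R.from_euler('xyz',d['orientation']).as_matrix()@r
def onz(d,u,v,z):
    e,r=ray(d,u,v); return e+r*(z-e[2])/r[2]
def proj(d,p):
    c=R.from_euler('xyz',d['orientation']).as_matrix().T@(np.array(p)-d['eye'])
    return d['cx']+d['fx']*c[0]/c[2], d['cy']+d['fy']*c[1]/c[2]
def circ(P):
    P=np.array(P); A=np.c_[2*P[:,:2],np.ones(len(P))]; b=(P[:,:2]**2).sum(1)
    s=np.linalg.lstsq(A,b,rcond=None)[0]; r=np.sqrt(s[2]+s[0]**2+s[1]**2)
    return s[:2],r,np.hypot(*(P[:,:2]-s[:2]).T)-r
E
python3 - <<'E'
from h import *
from station import vision
d=vision.read_camera('top'); a=d['pixels']; g=cv2.cvtColor(a,cv2.COLOR_RGB2GRAY)
# black grips
m=(a.max(2)<55).astype(np.uint8); m[:190]=0;m[300:]=0;m[:,:270]=0;m[:,330:]=0
n,l,s,c=cv2.connectedComponentsWithStats(m)
for i in range(1,n): print('dark',s[i],c[i].round(1), onz(d,*c[i],138).round(1))
# bright cup
m=((a.min(2)>150)).astype(np.uint8); m[:160]=0;m[300:]=0;m[:,:150]=0;m[:,330:]=0
n,l,s,c=cv2.connectedComponentsWithStats(m)
for i in range(1,n):
    if s[i][4]>25: print('bright',s[i],c[i].round(1), onz(d,*c[i],4).round(1),onz(d,*c[i],69).round(1))
# pot rim outer points by hand from crop(4x, offset 150,190)
def f(x,y): return 150+(x+.5)/4-.5,190+(y+.5)/4-.5
P=[onz(d,*f(*p),90) for p in [(77,235),(210,101),(280,120),(352,225),(340,300),(290,347),(215,369),(130,335),(120,140)]]
print('pot',circ(P))
P=[onz(d,*f(*p),38) for p in [(630,57),(672,98),(665,122),(640,141),(590,85),(605,65),(658,65)]]
print('cup',circ(P))
print('hookend',onz(d,*f(577,157),69))
print('ears',onz(d,*f(48,195),45),onz(d,*f(412,290),45))
E
```

```text
dark [297 222   2   1   2] [297.5 222. ] [ 603.6 -140.6  138. ]
bright [227 178  26  14 193] [237.2 183.4] [732.   34.3   4. ] [719.1  23.6  69. ]
bright [269 178   7   8  37] [272.2 182. ] [734.3 -64.9   4. ] [721.3 -71.   69. ]
bright [298 207  20  17 208] [308.4 214.4] [ 640.2 -165.9    4. ] [ 631.7 -167.1   69. ]
bright [ 169  215   68   68 2658] [208.2 248.2] [549.4 116.    4. ] [545.1 101.4  69. ]
bright [290 222   9   8  44] [294.2 225.6] [ 609.2 -125.7    4. ] [ 602.  -128.9   69. ]
bright [311 244  16   5  26] [319.8 245.7] [ 551.7 -196.7    4. ] [ 547.3 -196.5   69. ]
bright [273 263  20  18 237] [282.1 271.2] [481.9 -90.5   4. ] [480.8 -95.3  69. ]
pot (array([543.62382396, 108.54121011]), np.float64(88.96234667641691), array([ 2.76270568, -0.29909274, -2.96440646,  0.27857792,  3.34348087,
       -0.35971872, -1.12264307, -3.01600008,  1.1546132 ]))
cup (array([ 636.04384117, -163.21375657]), np.float64(29.277263687739648), array([-0.30200301, -0.54460844, -0.49668866,  0.58912342, -0.08545007,
       -0.14081661,  0.94787264]))
hookend [ 593.34640272 -127.8177327    69.        ]
ears [575.50206407 233.96860211  45.        ] [507.00966844 -13.74729633  45.        ]
```

Candidates for the target: the upper ladle at (306,217), which has a flat tab (the hook) at (294,227) behind its grip; the near ladle at (284,272), which has no tab; the green look-alike at (446,235); and the utensils in the crock. I choose the upper one, since the crop shows the hook.

The cup circle radius (29.3 mm) and the pot radius (89 mm) match the given sizes. I'll move above the ladle.

>>> {"op": "drive_tool", "data": {"increments": [50, -23, 0, 0, 50, -23, 0, 0, 50, -23, 0, 0, 50, -23, 0, 0, 50, -23, 0, 0, 50, -23, 0, 0, 50, -23, 0, 0, 50, -23, 0, 0, 50, -23, 0, 0, 50, -23, 0, 0], "jaw": 87}}

```text
t: 1.45
eef_pos: [606.1, -142.3, 244.5]
tool_rot: [3.142, 0.0, 0.404]
contact_force: [0.2, -1.0, -0.2]
grip_width: 87.0
```

>>> {"op": "drive_tool", "data": {"increments": [0, 0, 0, -10.5, 0, 0, 0, -10.5, 0, 0, 0, -10.5, 0, 0, 0, -10.5, 0, 0, 0, -10.5, 0, 0, 0, -10.5, 0, 0, 0, -10.5, 0, 0, 0, -10.5, 0, 0, 0, -10.5, 0, 0, 0, -10.5, 0, 0, 0, -10.5, 0, 0, 0, 0]}}

```text
t: 2.95
eef_pos: [605.1, -143.8, 244.3]
tool_rot: [-3.141, -0.0, 2.418]
contact_force: [-0.0, -0.3, -0.4]
grip_width: 87.0
```

Run:
```python
from station import env, vision
import cv2
s=env.read_state();print(s['t'],s['eef_pos'],s['tool_rot'],s['q'],s['contact_force'])
for n in ['scene','wrist','top']:
    d=vision.read_camera(n)
    cv2.imwrite(f'pics/{n}1.png',d['pixels'][:,:,::-1])
```

```text
2.95 [ 605.1028316  -143.79086159  244.3213614 ] [-3.14135872e+00 -4.68968314e-04  2.41798636e+00] [-2.87989600e-01  1.51494293e-01  1.16603618e+00 -1.46651144e-05
  1.82458606e+00 -1.13518337e+00] [-0.01515932 -0.292229   -0.44273619]
```

View pics/wrist1.png

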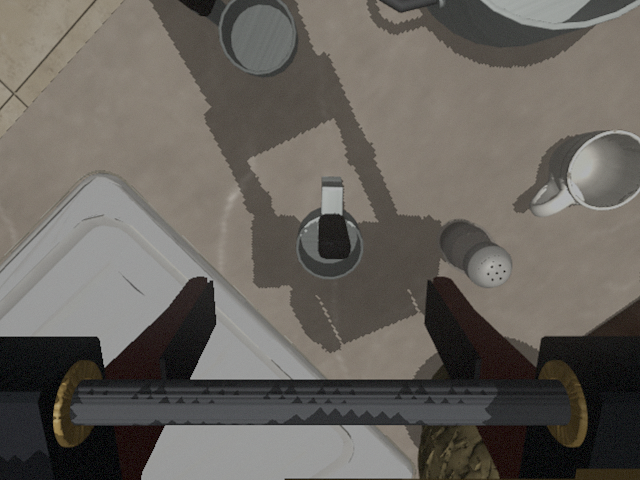

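View pics/scene1.png

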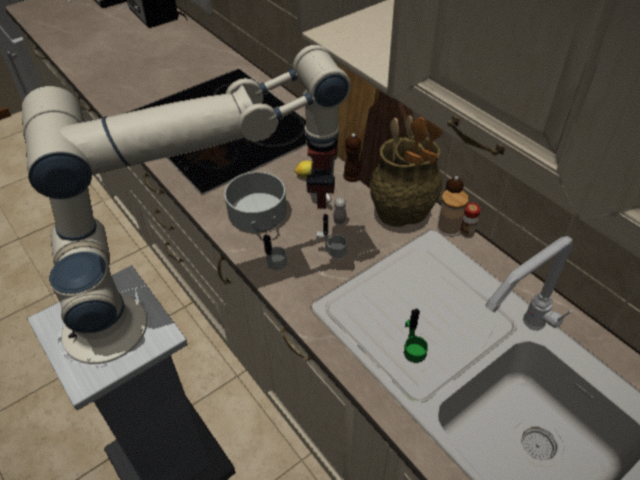

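Run:
```python
from h import *
from station import vision
d=vision.read_camera('wrist'); a=d['pixels']
cv2.imwrite('pics/w2.png',cv2.resize(a[160:300,270:400],None,fx=5,fy=4.2)[:,:,::-1])
cv2.imwrite('pics/w2.png',cv2.resize(a[165:285,265:405],None,fx=5,fy=5,interpolation=cv2.INTER_CUBIC)[:,:,::-1])
print(d['eye'],R.from_euler('xyz',d['orientation']).as_matrix().round(3))
s=vision.read_camera('scene')
print('crock front base',onz(s,400,224,0),'left',onz(s,372,200,60))
m=(a.max(2)<60).astype(np.uint8);m[:200]=0;m[265:]=0;m[:,:310]=0;m[:,360:]=0
n,l,st,c=cv2.connectedComponentsWithStats(m)
for i in range(1,n):
  if st[i][4]>50: print(st[i],c[i])
```

```text
[547.33348408 -93.02292067 386.50024453] [[ 0.663  0.719  0.21 ]
 [ 0.749 -0.636 -0.187]
 [-0.001  0.281 -0.96 ]]
crock front base [ 854.34581093 -198.9752209     0.        ] left [ 813.35309016 -113.95710763   60.        ]
[ 318  211   42   54 1482] [335.62820513 239.66936572]
```

View pics/w2.png

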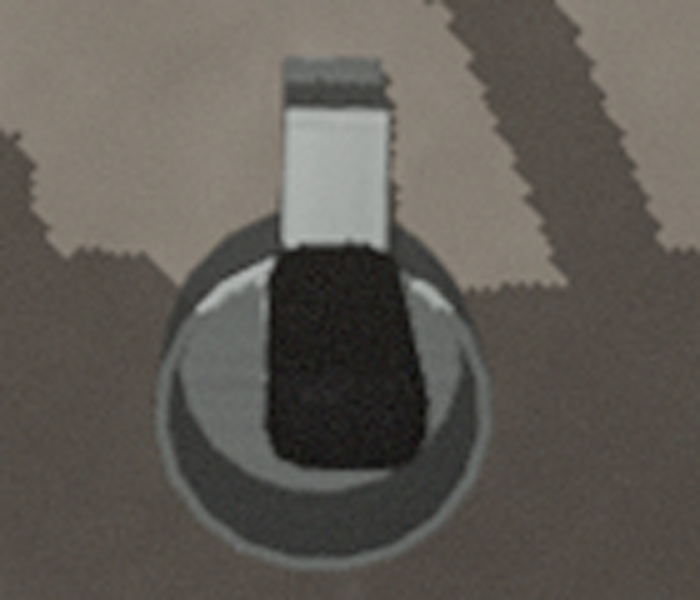

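Run:
```python
from h import *
from station import vision,env
d=vision.read_camera('wrist')
f=lambda x,y:(265+(x+.5)/5-.5,165+(y+.5)/5-.5)
A=lambda v:np.degrees(np.arctan2(v[1],v[0])).round(1)
hl,hr=onz(d,*f(284,108),68),onz(d,*f(389,110),68)
print('hook edge',hl,hr,np.linalg.norm(hl-hr),A(hr-hl),(hl+hr)/2)
il,ir=onz(d,*f(283,246),68),onz(d,*f(389,248),68); print('side dirs',A(hl-il),A(hr-ir))
P=[onz(d,*f(*p),38) for p in [(157,410),(175,480),(235,545),(315,570),(400,550),(460,500),(490,420),(480,350)]]
c,r,res=circ(P);print('cup',c,r,res.round(1))
h=(hl+hr)/2; print('dir cup->hook',A(h[:2]-c),np.linalg.norm(h[:2]-c))
t=[onz(d,*f(x,y),140) for x,y in [(268,460),(425,460)]];print('grip top far edge',t,np.linalg.norm(t[0]-t[1]),A(t[1]-t[0]),(t[0]+t[1])/2)
s=env.read_state();print(s['t'],s['eef_pos'],np.degrees(s['tool_rot']))
```

```text
hook edge [ 590.4032057  -130.11342733   68.        ] [ 601.04425756 -118.52206322   68.        ] 15.73504708128366 47.4 [ 595.72373163 -124.31774528   68.        ]
side dirs 138.2 139.4
cup [ 638.50161033 -163.32270405] 28.49733986141465 [ 0.  -0.2  0.1  0.3 -0.1 -0.1 -0.1  0.2]
dir cup->hook 137.6 57.8907049140627
grip top far edge [array([ 611.78598763, -151.79135343,  140.        ]), array([ 624.42014417, -137.48145139,  140.        ])] 19.089138475972423 48.6 [ 618.1030659  -144.63640241  140.        ]
3.25 [ 605.17179155 -143.7760945   244.58981041] [-1.79999985e+02 -3.10638359e-03  1.38548934e+02]
```

>>> {"op": "drive_tool", "data": {"increments": [-6, 8, 0, 0.5, 0, 0, 40, 0, 0, 0, 40, 0, 0, 0, 30, 0, 0, 0, 24, 0, 0, 0, 0, 0]}}

```text
t: 4.0
eef_pos: [614.1, -141.2, 107.8]
tool_rot: [-3.14, -0.005, 2.41]
contact_force: [-0.6, -0.3, -0.4]
grip_width: 86.8
```

Run:
```python
from station import env, vision
import cv2
s=env.read_state();print(s['t'],s['eef_pos'],s['tool_rot'])
for n in ['wrist']:
    d=vision.read_camera(n)
    cv2.imwrite(f'pics/{n}3.png',d['pixels'][:,:,::-1])
```

```text
4.0 [ 614.073409   -141.2337372   107.79598623] [-3.13951436 -0.00450273  2.41041632]
```

View pics/wrist3.png

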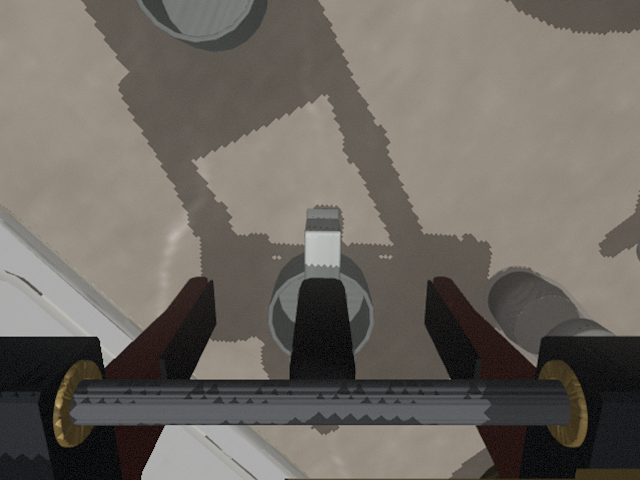

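The grip (col 322) is centred between the fingers (215 and 427), with the hook pointing straight up the image at (323,230). Closing.

>>> {"op": "drive_tool", "data": {"increments": [0, 0, 0, 0, 0, 0, 0, 0, 0, 0, 0, 0, 0, 0, 0, 0, 0, 0, 0, 0, 0, 0, 0, 0, 0, 0, 0, 0, 0, 0, 0, 0], "jaw": 5}}

```text
t: 5.05
eef_pos: [614.9, -141.7, 110.6]
tool_rot: [-3.142, -0.0, 2.411]
contact_force: [-0.4, 0.0, 0.5]
grip_width: 20.3
```

>>> {"op": "drive_tool", "data": {"increments": [0, 0, -15, 0, 0, 0, -35, 0, 0, 0, -45, 0, 0, 0, -45, 0, 0, 0, -20, 0, 0, 0, 0, 0]}}

```text
t: 5.8
eef_pos: [615.5, -142.0, 274.0]
tool_rot: [3.139, 0.005, 2.411]
contact_force: [0.1, 0.1, -2.1]
grip_width: 19.8
```

Run:
```python
from station import env, vision
import cv2
s=env.read_state();print(s['t'],s['eef_pos'],s['tool_rot'],s['grip_width'],s['contact_force'],s['moment'])
for n in ['wrist','scene','top']:
    d=vision.read_camera(n)
    cv2.imwrite(f'pics/{n}4.png',d['pixels'][:,:,::-1])
```

```text
5.8 [ 615.53783869 -141.95955477  274.00108518] [3.13931848 0.00472061 2.41088226] 19.799161466657168 [ 0.10866162  0.0570507  -2.13504397] [ 0.02187987 -0.0943736  -0.02654184]
```

View pics/wrist4.png

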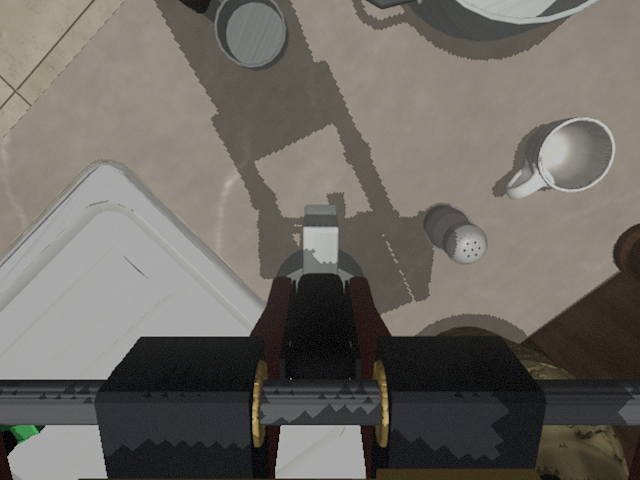

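View pics/scene4.png

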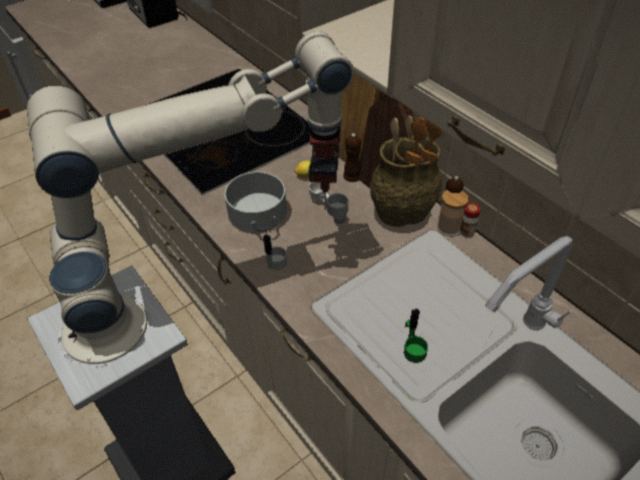

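Run:
```python
import cv2
a=cv2.imread('pics/top4.png')
cv2.imwrite('pics/c5.png',cv2.resize(a[205:290,155:265],None,fx=7,fy=7,interpolation=cv2.INTER_CUBIC))
a=cv2.imread('pics/scene4.png')
cv2.imwrite('pics/c6.png',cv2.resize(a[165:245,210:305],None,fx=7,fy=7,interpolation=cv2.INTER_CUBIC))
```

```text
(no output)
```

View pics/c5.png

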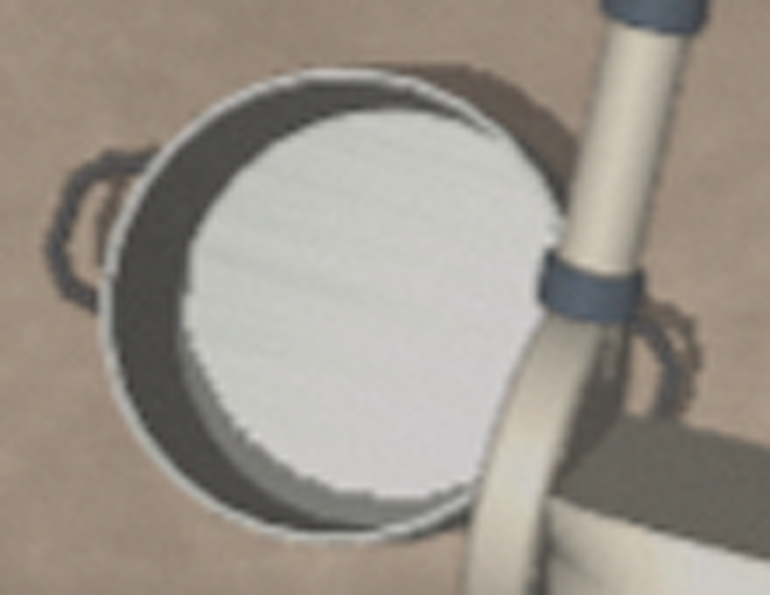

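View pics/c6.png

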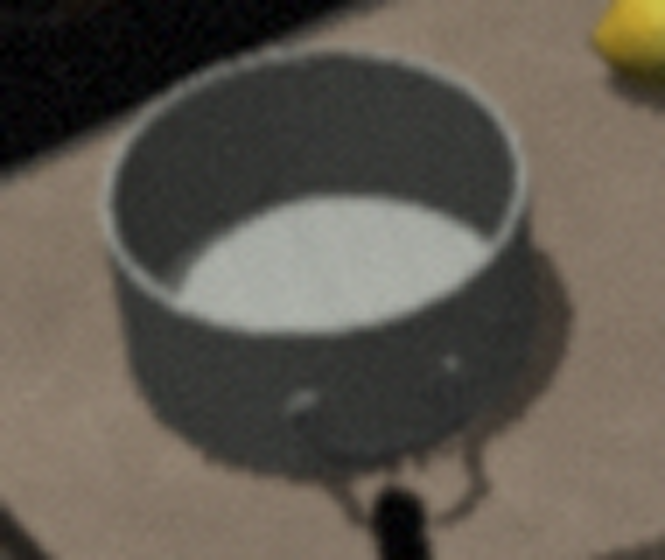

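Run:
```python
from h import *
from station import vision
t=vision.read_camera('top'); s=vision.read_camera('scene')
f=lambda x,y,ox,oy:(ox+(x+.5)/7-.5,oy+(y+.5)/7-.5)
# hand-picked mid-rim points
T=[(102,300),(115,235),(155,160),(210,108),(270,80),(340,70),(420,85),(500,130),(545,185),(125,400),(170,465),(235,515),(310,538),(380,535),(440,512)]
S=[(107,205),(122,152),(165,102),(230,65),(310,52),(390,60),(455,90),(505,135),(522,180),(512,235),(470,275),(400,312),(330,330),(260,332),(190,312),(140,273)]
for n,d,P,o in (('top',t,T,(155,205)),('scene',s,S,(210,165))):
    c,r,e=circ([onz(d,*f(*p,*o),90) for p in P]); print(n,c.round(1),r.round(1),e.round(1))
```

```text
top [545.2 110.6] 88.1 [ 0.8  0.2  0.2  0.5  0.2 -0.4 -1.1  0.   0.5 -0.6 -1.1 -0.2  0.5  0.6
 -0.3]
scene [544.  106.8] 87.2 [-0.6 -0.5  0.9  3.   0.9 -1.  -3.7 -1.6  0.7  3.2  0.5 -0.8 -0.1  1.
 -0.  -2.2]
```

>>> {"op": "drive_tool", "data": {"increments": [20, 8, 0, 0, 35, 13, 0, 0, 45, 17, 0, 0, 45, 17, 0, 0, 45, 17, 0, 0, 45, 17, 0, 0, 35, 13, 0, 0, 22, 8, 0, 0, 0, 0, 0, -7.3, 0, 0, 0, -7.3, 0, 0, 0, -7.3, 0, 0, 0, 0]}}

```text
t: 7.55
eef_pos: [470.6, 135.0, 269.7]
tool_rot: [-3.141, -0.001, 2.792]
contact_force: [-0.2, -0.4, -1.4]
grip_width: 20.1
```

Run:
```python
from station import env, vision
import cv2
s=env.read_state();print(s['t'],s['eef_pos'],s['tool_rot'],s['grip_width'],s['contact_force'],s['q'])
for n in ['wrist','top','scene']:
    d=vision.read_camera(n)
    cv2.imwrite(f'pics/{n}7.png',d['pixels'][:,:,::-1])
```

```text
7.55 [470.60460971 135.01699474 269.66291322] [-3.14076018e+00 -1.37526978e-03  2.79209847e+00] 20.09963266603092 [-0.19586863 -0.44173692 -1.42621898] [ 2.09878554e-01 -1.97203459e-01  1.46452657e+00  2.53676416e-05
  1.87587696e+00 -1.01141656e+00]
```

View pics/wrist7.png

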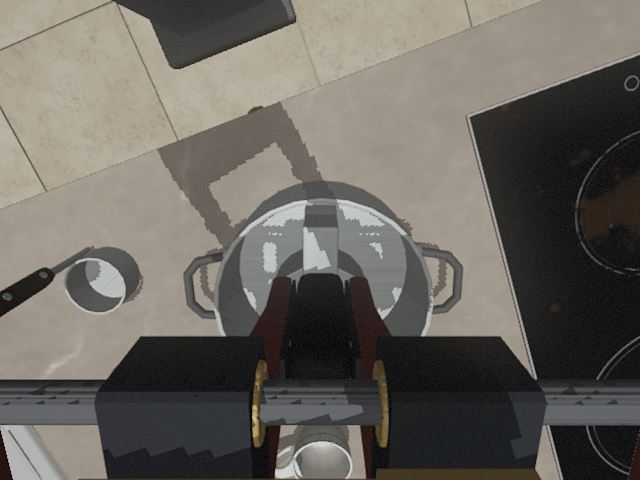

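View pics/scene7.png

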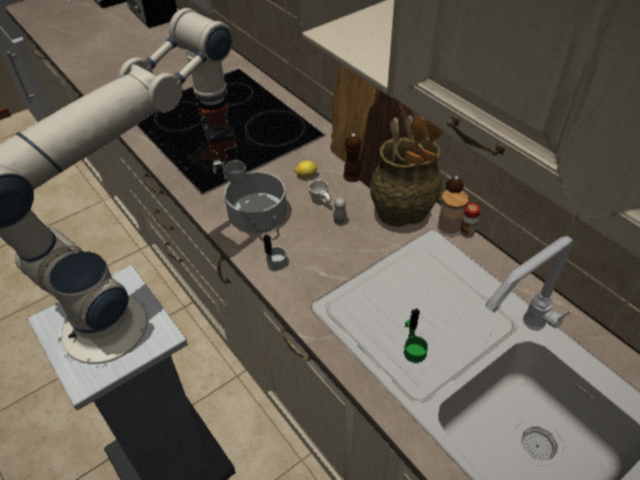

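Run:
```python
import cv2
a=cv2.imread('pics/wrist7.png')
cv2.imwrite('pics/c8.png',cv2.resize(a[175:345,205:445],None,fx=3.3,fy=3.3,interpolation=cv2.INTER_CUBIC))
```

```text
(no output)
```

View pics/c8.png

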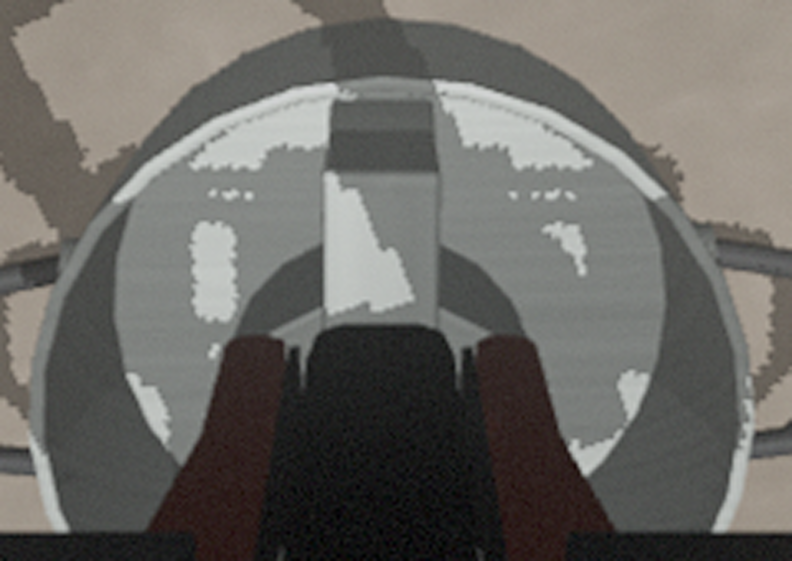

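Run:
```python
from h import *
from station import vision,env
s=env.read_state();p=s['eef_pos'];print(s['t'],p,np.degrees(s['tool_rot'][2]))
d=vision.read_camera('wrist'); f=lambda x,y:(205+(x+.5)/3.3-.5,175+(y+.5)/3.3-.5)
P=np.array([onz(d,*f(*q),90) for q in [(30,400),(61,265),(116,193),(200,129),(300,86),(390,76),(470,85),(560,121),(652,185),(712,250),(751,370),(40,490),(742,490)]])
c,r,e=circ(P);print(c,r,e.round(1))
z=p[2]-110.6
hl,hr=onz(d,*f(325,171),z+68),onz(d,*f(440,173),z+68)
h=(hl+hr)/2; v=(hr-hl)/np.linalg.norm(hr-hl);print('hook outer end',h,np.linalg.norm(hr-hl),'ladle dir',np.degrees(np.arctan2(v[0],-v[1])), 'dist from tcp',h[:2]-p[:2],np.linalg.norm(h[:2]-p[:2]))
w=h[:2]-c; print('radius of hook end',np.linalg.norm(w),np.degrees(np.arctan2(w[1],w[0])))
```

```text
7.7 [470.76821123 134.98280336 270.14419827] 159.90647724344697
[545.96668939 109.35212007] 89.99691119626748 [-0.4  0.7  0.  -0.3  0.5  0.4  0.2 -1.  -0.9  0.7  0.2 -0.2  0.1]
hook outer end [446.29422403 143.64240077 227.54419827] 15.544520477209195 ladle dir 158.9083375320229 dist from tcp [-24.4739872    8.65959741] 25.960829664655446
radius of hook end 105.40599461678923 161.01526526495473
```

>>> {"op": "drive_tool", "data": {"increments": [-0.5, 0, 20, 0, 0, 0, 35, 0, 0, 0, 30, 0, 0, 0, 20, 0, 0, 0, 12, 0, 0, 0, 0, 0, 0, 0, 0, 0]}}

```text
t: 8.62
eef_pos: [471.9, 135.0, 155.0]
tool_rot: [3.141, 0.002, 2.793]
contact_force: [0.4, 0.1, -1.4]
grip_width: 19.8
```

Run:
```python
from station import env, vision
import cv2
s=env.read_state();print(s['t'],s['eef_pos'],s['tool_rot'],s['grip_width'],s['contact_force'])
for n in ['wrist','top','scene']:
    d=vision.read_camera(n)
    cv2.imwrite(f'pics/{n}9.png',d['pixels'][:,:,::-1])
a=cv2.imread('pics/wrist9.png')
cv2.imwrite('pics/c9.png',cv2.resize(a[150:345,205:445],None,fx=3,fy=3,interpolation=cv2.INTER_CUBIC))
```

```text
8.625 [471.93174394 134.96450806 154.95264628] [3.14055902e+00 1.70494535e-03 2.79298657e+00] 19.788029036088812 [ 0.40022784  0.08380216 -1.4133354 ]
```

View pics/c9.png

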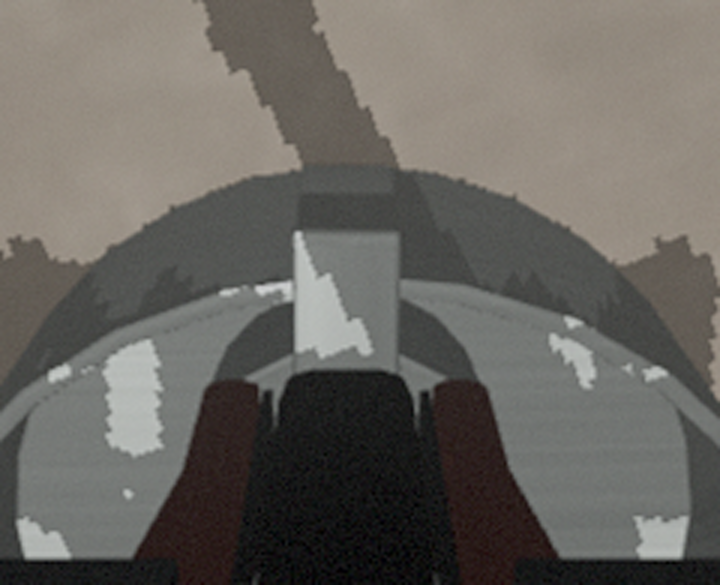

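The rim (crop row 283) passes under the hook, between the lip end (row 231) and the grip (row 372). There is no contact yet, so I'll lower further.

>>> {"op": "drive_tool", "data": {"increments": [0, 0, 7, 0, 0, 0, 5, 0, 0, 0, 3, 0, 0, 0, 0, 0, 0, 0, 0, 0]}}

```text
t: 9.4
eef_pos: [471.4, 134.9, 138.8]
tool_rot: [3.141, 0.0, 2.793]
contact_force: [0.5, 1.0, -1.4]
grip_width: 20.0
```

>>> {"op": "drive_tool", "data": {"increments": [0, 0, 1, 0, 0, 0, 1, 0, 0, 0, 0, 0, 0, 0, 0, 0]}}

```text
t: 9.9
eef_pos: [471.4, 134.9, 136.6]
tool_rot: [3.142, -0.0, 2.793]
contact_force: [-0.5, -0.3, -1.4]
grip_width: 20.2
```

>>> {"op": "drive_tool", "data": {"increments": [1, 0, 0.5, 0, 1, 0, 0, 0, 0, 0, 0.5, 0, 0, 0, 0, 0, 0, 0, 0, 0]}}

```text
t: 10.52
eef_pos: [469.7, 135.6, 136.4]
tool_rot: [3.141, 0.001, 2.793]
contact_force: [-1.4, -0.7, 6.8]
grip_width: 19.7
```

Run:
```python
from station import env, vision
import cv2
for i in range(3):
    s=env.read_state();print(s['t'],s['eef_pos'],s['tool_rot'],s['contact_force'],s['moment'])
    d=vision.read_camera('wrist')
cv2.imwrite(f'pics/wrist10.png',d['pixels'][:,:,::-1])
a=d['pixels'][:,:,::-1]
cv2.imwrite('pics/c10.png',cv2.resize(a[150:345,205:445],None,fx=3,fy=3,interpolation=cv2.INTER_CUBIC))
```

```text
10.525 [469.68330405 135.57061334 136.4405349 ] [3.14107057e+00 8.15486229e-04 2.79314341e+00] [-1.411285   -0.66663246  6.82675706] [-0.09358565  0.08151463 -0.01714115]
10.575 [469.67567035 135.5643725  136.44234826] [3.14110262e+00 8.28999779e-04 2.79313615e+00] [-1.13758154 -1.66027183  4.74596547] [-0.0995772   0.07993112  0.06423975]
10.625 [469.68241548 135.55191694 136.44070004] [3.14113525e+00 8.18641400e-04 2.79313040e+00] [-0.42669326 -1.06539343  4.71423486] [-0.04447644  0.07571603  0.00582744]
```

View pics/c10.png

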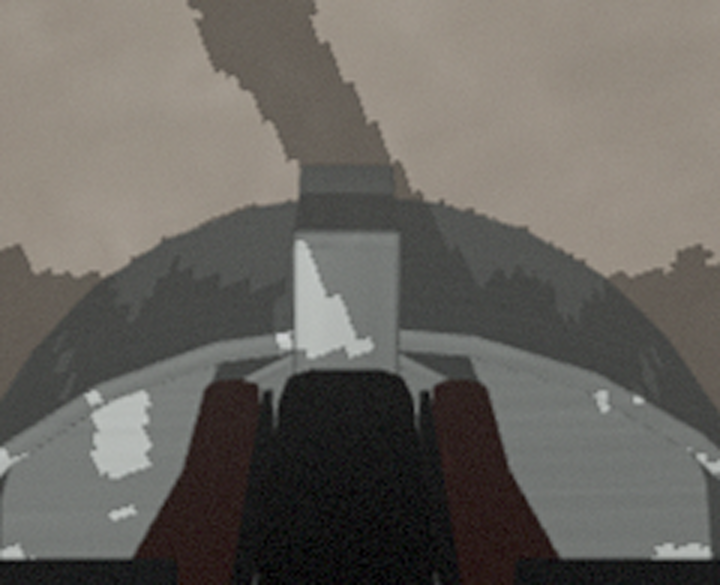

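The hook seats on the rim: the upward force rose by about 6–8 N at TCP z 136.4, against 136.6 expected. Releasing.

>>> {"op": "drive_tool", "data": {"increments": [0, 0, 0, 0, 0, 0, 0, 0, 0, 0, 0, 0, 0, 0, 0, 0, 0, 0, 0, 0, 0, 0, 0, 0], "jaw": 60}}

```text
t: 11.42
eef_pos: [469.5, 135.5, 135.6]
tool_rot: [3.142, 0.0, 2.793]
contact_force: [0.9, -0.3, -0.4]
grip_width: 60.2
```

Run:
```python
from station import env, vision
import cv2
s=env.read_state();print(s['t'],s['eef_pos'],s['grip_width'],s['contact_force'])
d=vision.read_camera('wrist')
cv2.imwrite(f'pics/wrist11.png',d['pixels'][:,:,::-1])
```

```text
11.425 [469.52334459 135.54337382 135.64844137] 60.16799160979181 [ 0.9013556  -0.30019732 -0.37630184]
```

View pics/wrist11.png

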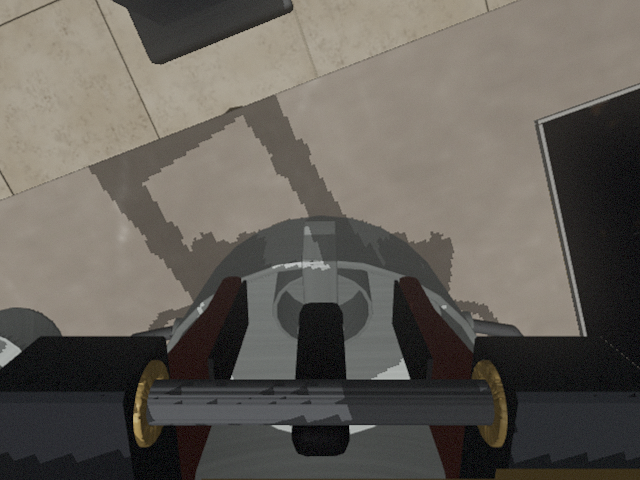

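>>> {"op": "drive_tool", "data": {"increments": [0, 0, -8, 0, 0, 0, -20, 0, 0, 0, -40, 0, 0, 0, -40, 0, 0, 0, -40, 0, 0, 0, -30, 0, 0, 0, 0, 0]}}

```text
t: 12.35
eef_pos: [470.1, 135.7, 317.8]
tool_rot: [3.138, 0.006, 2.793]
contact_force: [-0.1, 0.7, -0.0]
grip_width: 60.1
```

>>> {"op": "drive_tool", "data": {"increments": [-30, 0, 0, 0, -40, 0, 0, 0, 0, 0, 0, 0, 0, 0, 0, 0]}}

```text
t: 12.85
eef_pos: [534.7, 111.8, 312.8]
tool_rot: [-3.141, -0.002, 2.793]
contact_force: [-0.8, 1.4, 0.2]
grip_width: 59.4
```

Run:
```python
from station import env, vision
import cv2
s=env.read_state();print(s['t'],s['eef_pos'],s['grip_width'],s['contact_force'])
for n in ['wrist','top','scene']:
    d=vision.read_camera(n)
    cv2.imwrite(f'pics/{n}12.png',d['pixels'][:,:,::-1])
a=cv2.imread('pics/scene12.png')
b=cv2.imread('pics/top12.png')
c=cv2.resize(a[140:260,200:340],None,fx=3,fy=3,interpolation=cv2.INTER_CUBIC)
e=cv2.resize(b[170:290,150:270],None,fx=3,fy=3,interpolation=cv2.INTER_CUBIC)
cv2.imwrite('pics/c12.png',cv2.hconcat([c,e]))
```

```text
12.85 [534.68922472 111.77268558 312.82144206] 59.429597814153496 [-0.84393397  1.42673006  0.16653967]
```

View pics/wrist12.png

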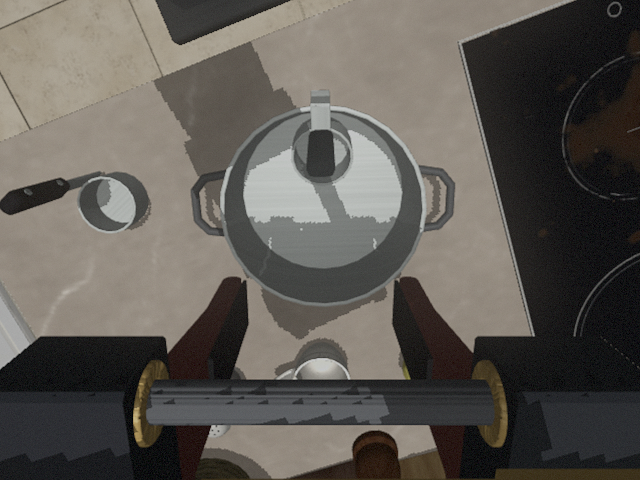

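View pics/c12.png

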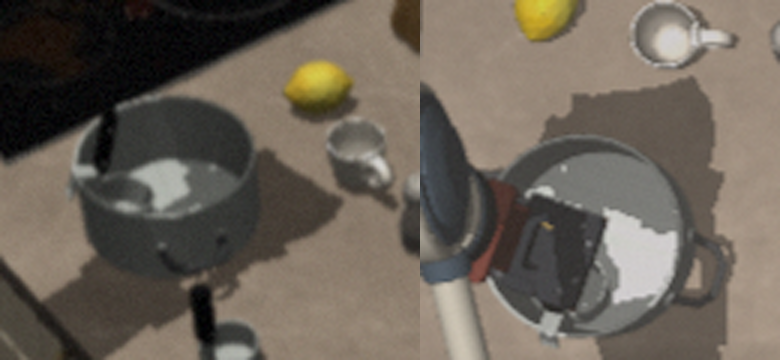

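The wrist view shows the hook over the rim at (320,97), the cup inside the pot at (322,150), and the plain ladle, mug and pot in place. I'll check that the pot stayed put and the ladle is at rest.

>>> {"op": "drive_tool", "data": {"increments": [0, 0, -10, 0, 0, 0, 0, 0, 0, 0, 0, 0, 0, 0, 0, 0, 0, 0, 0, 0, 0, 0, 0, 0]}}

```text
t: 13.75
eef_pos: [535.3, 111.6, 323.5]
tool_rot: [-3.141, -0.0, 2.793]
contact_force: [-0.5, -0.2, 0.2]
grip_width: 60.3
```

Run:
```python
from h import *
from station import env, vision
d=vision.read_camera('wrist');d2=vision.read_camera('wrist')
print(np.abs(d['pixels'][80:200,260:380].astype(int)-d2['pixels'][80:200,260:380]).mean())
a=d['pixels'][:,:,::-1]
cv2.imwrite('pics/c13.png',cv2.resize(a[80:310,205:445],None,fx=2.6,fy=2.6,interpolation=cv2.INTER_CUBIC))
s=vision.read_camera('scene'); b=s['pixels'][:,:,::-1]
cv2.imwrite('pics/c14.png',cv2.resize(b[165:245,210:305],None,fx=7,fy=7,interpolation=cv2.INTER_CUBIC))
st=env.read_state();print(st['t'],st['eef_pos'])
```

```text
1.6544675925925927
13.9 [535.28641652 111.63115864 323.57987557]
```

View pics/c13.png

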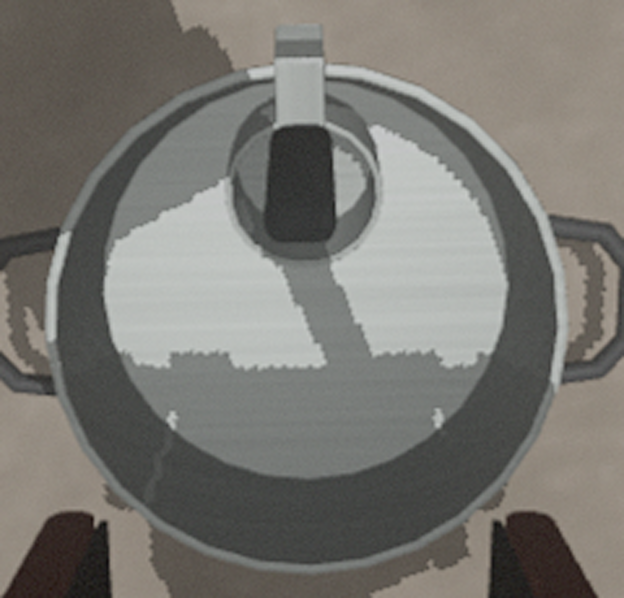

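View pics/c14.png

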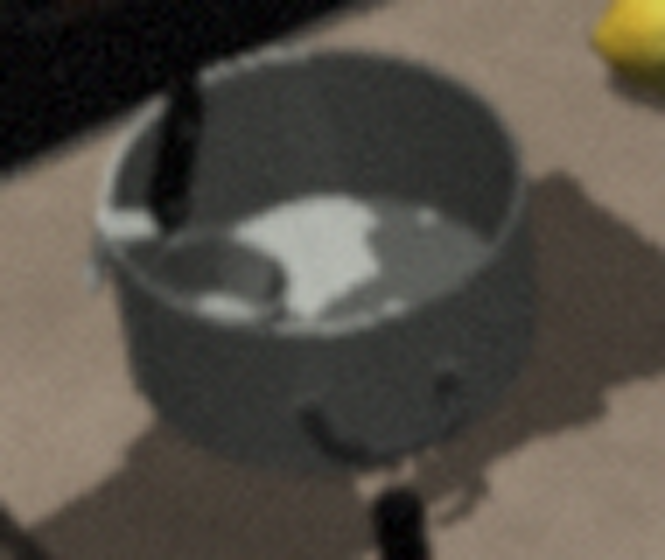

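The rim falls on the same pixels as in the pre-placing crop (left 107, right 522, top 52). The hook sits over the rim at crop (125,225), with its lip outside at (95,275). Handing in.

```bash
python3 -c "
from station import env
print(env.finish_job())"
```

```text
the job is handed in; nothing more can be done
None
```

The hooked ladle is hanging on the pot's rim, with its cup inside the pot and its lip outside the wall. I gripped it by the handle, turned it so the hook pointed outward midway between the ears, and lowered it until the hook touched the rim. Then I let go and backed away. I handed the job in at about 14 s.

**Seating:** the hook touched the rim at TCP z 136.4 mm, against 136.6 mm expected, with about 5–7 N of upward force. That puts the cup's underside about 26 mm above the pot's underside, so about 21 mm clear of the inner floor. This height is worked out from the tool position, not measured in an image.

**Last pictures:** the ladle hung tilted a little and looked at rest. By eye, the pot's rim sat on the same pixels as before. The plain ladle, lemon and mug looked unmoved. I did not check the salt shaker closely or re-measure any bystander; the arm stayed well clear of them.

**Disagreements:** estimates of the pot's centre differed by up to about 4 mm between cameras. I used the close wrist view, whose fitted radius of 90.0 mm matched the given size. Two estimates of the grip's radius on the pot differed by about 2.5 mm, within the hook's clearance.

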